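# Tip the drained pan over and push it up to the topping rail

## Robot

A 6-joint arm with a two-finger parallel gripper is mounted at the origin on the work surface. World frame = base frame: x ahead of the robot, y to its left, z up, the work surface at z = 0. Lengths are in m, angles in rad, forces in N, time in s.
With the tool pointing down it reaches from about 0.35 to 0.85 m from the base axis. Payload 8.1 kg.
Tool frame: the origin (TCP) lies at the very end of the fingers, on their centre line; the grasp point (between the pads) lies 19 mm behind it; z points along the fingers, y is the direction in which the jaws open and shut (so a half turn about z gives the same grasp; the last joint's range is limited). The gripper opens to 93 mm and grips with 3 to 60 N. Pads are 15 mm wide; open, the fingers measure 128 mm over their backs; the gripper's body (75 mm by 188 mm) begins 65 mm behind the grasp point.
Start: joints at [1.203, 0.13, 1.488, -0, 1.523, -0.085], TCP at [0.167, 0.576, 0.219] pointing down, gripper open.
Joint ranges: [-2.96, 2.96], [-0.89, 2.26], [0.02, 2.5], [-1.34, 4.48], [0, 2.73], [-2.66, 2.66]. Speed limits (rad/s): [2.39, 2.39, 2.79, 3.14, 3.14, 3.14].

## Interface

Orientations are given as a rotation vector (axis times angle).
In Python, from plant import robot gives the robot as it stands.
- The arm moves only by the shell command python3 -m pendant 'ROWS' [OPENING] [FORCE]. ROWS is JSON, a list of rows, each an object with "delta_pos": the shift along the tool's x, y, z in m, a list of three; "spin": the turn about the tool's z in rad. In form: [{"delta_pos": [dx, dy, dz], "spin": spin}, ...]. A call has 1 to 10 rows; each row is the pose to reach, as a shift and turn from the pose measured when the call began, along the tool's axes at that moment; what a row does not reach only later rows make up. A row lasts 1/10 s, in which the tool goes at most 50 mm and 8.59 degrees, less where a joint would pass 70% of its speed; a pose out of reach is approached as far as the arm can. A call with a gripper value outside its range is refused whole. OPENING is the closure, from -1 (fully open) to 1 (shut), set as the call begins (- or left out, the last holds). The fingers move at their own pace and stop on an object; FORCE is the grip in N (left out, the last holds). Time passes only in rows, so rows that repeat a pose let the fingers close. It gives the time, the measured TCP pose, the force and the opening at its end, in the units of the state.
- robot.read_state(): the state, without advancing time (a new reading comes with each control period).
- robot.read_camera(name): name is "scene" or "top" or "wrist"; returns a dict with "color" (480x640x3 uint8, blue, green, red), "camera_matrix" (3x3 intrinsics, pixels), "R" (3x3) and "t" (3): a world point X has camera coordinates R X + t. Camera axes: x right, y down, z forward; pixel columns grow to the right and rows downward; lengths in m; the calibration is good to about 2 mm. A picture is of the moment at which its call begins. There is no depth.
- robot.close_job(): hands the job in, once; it reports no verdict.
Trained networks look in the newest picture that a camera, given by its name, has taken for a name from the list of things; names that differ only in an ending like _2 or _b are one class to them, and where a whole thing is asked for, a point or a joint stands for the part that bears it (a point fixed in the world has none). Each returns a list of dicts, best first, with "score" (0 to 1); they miss things now and then, are a little off and sometimes report something else, mostly with a low value. They report only what shows in the picture. A call takes as long as a camera call.
- robot.outline_of(camera, label): "mask" (480x640 bool, what is visible of it).
- robot.mark_of(camera, label): "location" ([x, y, z] in m, in the coordinates of the camera as it stood for that picture, good to about 4 mm: a listed point, or the origin of a listed thing).
The state is a dict: "t": time; "q": joint angles; "dq": joint speeds; "joint_torque": joint torques, N m; "tool_pos": TCP position; "orientation": TCP orientation; "force": force on the tool from outside, world axes, zero at the start; "wrist_torque": the same for the moment, N m; "opening": finger opening in m.
Only numpy, scipy, OpenCV 4.12 (cv2) and the standard library are available. Lean on these libraries where they do the work, as an engineer would, in place of code of your own. Each camera call takes 0.05 s, during which the arm holds its last target.

## Task

The steel food pan has been left standing on its end to drain: without gripping or lifting it, push its top over so that it lies on its base with the open mouth up. Then push it along the counter until its leading end is flush against the side of the topping rail. Leave the squeeze bottle, the shaker and the cup where they stand.

Things in the scene. Friction and masses are not known exactly. Their poses are not given: they have to be found in the camera images.
- pan: Loose open steel food pan, 176 long, 108 wide (120 over the two side lips of its mouth), 100 deep, walls 3 mm. Stands on one end, 176 mm tall. Origin: centre of the end it stands on. At the start z is up, x level from the mouth (x = -50 mm) to the base's outer face (x = +50 mm), y across. Lying base down, x points down and z along the counter to its leading end (the end that was on top).
- pan_centre (a point): middle of the pan's 176 x 108 x 100 mm outline, 88 mm along its z; 88 mm above the counter while standing, 50 mm when lying on its base. The pan weighs 0.3 to 0.65 kg. Pushed at the top of its mouth side towards its +x, it tips about its lower base edge without sliding and falls onto its base by itself once leant about 25 degrees.
- pan_lead_left (a point): corner of the pan at its base and upper end, at (50, 54, 176) mm in the pan's frame: at counter height, one lower corner of the leading end, once the pan lies on its base. While the pan tips, its upper mouth rim first rises to about 202 mm above the counter.
- pan_lead_right (a point): the other such corner, at (50, -54, 176) mm in the pan's frame. Lying, the pan slides along the counter under a push of about 1 to 6 N.
- rail: Topping rail: fixed closed steel box, 460 mm long (its x), 240 mm deep (its y), 140 mm high, three lids with black knobs on top (to 170 mm). Origin: middle of the lower edge of the long flat upright side that faces the pan; that side is the plane y = 0, and the box lies at y from 0 to 240 mm, x from -230 to 230 mm.
- squeeze_bottle: white round squeeze bottle with a pointed nozzle, 60 mm diameter, 195 mm tall, loose, to be left alone; origin at the centre of its underside
- shaker: glass jar with a steel cap, 54 mm diameter, 100 mm tall, loose, to be left alone; origin at the centre of its underside
- cup: open steel cup, 72 mm across the rim, 75 mm tall, loose, to be left alone; origin at the centre of its underside

How it is judged:
On the way, in this order (a step that is already met when the one before it is completed fails the run):
1. the pan has been tipped over and lies on its base, mouth up (angle between pan's own x axis and vertical above 3.06 rad and height (world z) of pan_centre below 0.055 m), for 0.2 s.
2. the pan, lying on its base, has been pushed up flush to the topping rail (all of step 1 and y of each of pan_lead_left, pan_lead_right in the frame of rail above -0.008 m and x of pan_centre in the frame of rail between -0.18 and 0.18 m), for 0.2 s.
At the end, for the whole second after the job is handed in: The pan lies at rest on its base on the counter (within about 5 degrees, mouth up, its centre no higher than 55 mm), both lower corners of its leading end within 8 mm of the side of the topping rail, and its centre no more than 180 mm from the middle of that side along its length (all of step 2 and linear speed of pan below 0.01 m/s and angular speed of pan below 0.1 rad/s); the robot touches nothing.
It fails at once if the pan is lifted or carried (height (world z) of pan_centre above 0.115 m or (angle between pan's own z axis and vertical below 0.1 rad and height (world z) of pan_centre above 0.105 m) or (angle between pan's own x axis and vertical above 3 rad and height (world z) of pan_centre above 0.075 m)).
It fails at once if the squeeze bottle is knocked over or shifted by more than 30 mm (distance of squeeze_bottle from where it was at the start of the episode above 0.03 m or angle between squeeze_bottle's own z axis and vertical above 0.35 rad).
It fails at once if the shaker is knocked over or shifted by more than 30 mm (distance of shaker from where it was at the start of the episode above 0.03 m or angle between shaker's own z axis and vertical above 0.35 rad).
It fails at once if the cup is knocked over or shifted by more than 30 mm (distance of cup from where it was at the start of the episode above 0.03 m or angle between cup's own z axis and vertical above 0.35 rad).
It also fails if it takes over 48 s, if anything falls off the work surface, if the arm or the gripper's body presses on something with over 40 N, if the wrist force passes 120 N, or if a joint passes its speed limit or range.

## Working session

There is one attempt and no reset: what is moved stays moved. The work goes in short steps, Python scripts to look and compute and a shell command to move; the robot and the scene stay as the last step left them, time stands still between calls to the robot, and variables do not carry over. Pictures are saved under pics/ and viewed, and the job is handed in when it is done.

```bash
mkdir -p pics; ls
cat > h.py <<'E'
import numpy as np,cv2
from plant import robot
from scipy.spatial.transform import Rotation as Ro
def cam(n,f=None):
    c=robot.read_camera(n)
    if f: cv2.imwrite('pics/'+f,c['color'])
    return c
def marks(n,c,labels):
    R=np.array(c['R']);t=np.array(c['t'])
    o={}
    for l in labels:
        r=robot.mark_of(n,l)
        for m in r[:2]:
            print(n,l,round(m['score'],2),np.round(R.T@(np.array(m['location'])-t),3))
def st():
    s=robot.read_state()
    print(s['t'],np.round(s['tool_pos'],4),np.round(s['orientation'],3),np.round(s['force'],1),s['opening'],np.round(s['q'],3))
    print(np.round(Ro.from_rotvec(s['orientation']).as_matrix(),3))
E
python3 - <<'E'
from h import *
L=['pan','pan_centre','pan_lead_left','pan_lead_right','rail','squeeze_bottle','shaker','cup']
for n in ['scene','top']:
    c=cam(n,n+'0.png'); marks(n,c,L)
cam('wrist','wrist0.png')
st()
E
```

```text
pics
scene pan 0.7 [ 0.544 -0.209 -0.002]
scene pan_centre 0.45 [ 0.728 -0.22   0.001]
scene pan_lead_left 0.62 [ 0.48  -0.174  0.173]
scene pan_lead_right 0.6 [ 0.586 -0.152  0.174]
scene rail 0.6 [ 0.569  0.192 -0.002]
scene squeeze_bottle 0.97 [ 0.754  0.022 -0.002]
scene shaker 0.58 [ 0.728 -0.22  -0.002]
top pan_lead_left 0.97 [ 0.477 -0.173  0.177]
top pan_lead_right 0.82 [ 0.587 -0.151  0.177]
top rail 0.84 [0.573 0.196 0.001]
top squeeze_bottle 0.57 [ 0.755  0.021 -0.004]
top shaker 0.79 [ 0.732 -0.219  0.001]
top cup 0.61 [ 0.562 -0.44  -0.002]
top cup 0.21 [ 0.573  0.194 -0.001]
0.95 [0.1674 0.5762 0.2186] [-0.443 -3.11   0.   ] [-1.1  0.2  0.8] 0.0929790793521143 [ 1.203  0.13   1.488 -0.     1.523 -0.085]
[[-0.96   0.279 -0.   ]
 [ 0.279  0.96  -0.   ]
 [-0.    -0.    -1.   ]]
```

View pics/scene0.png

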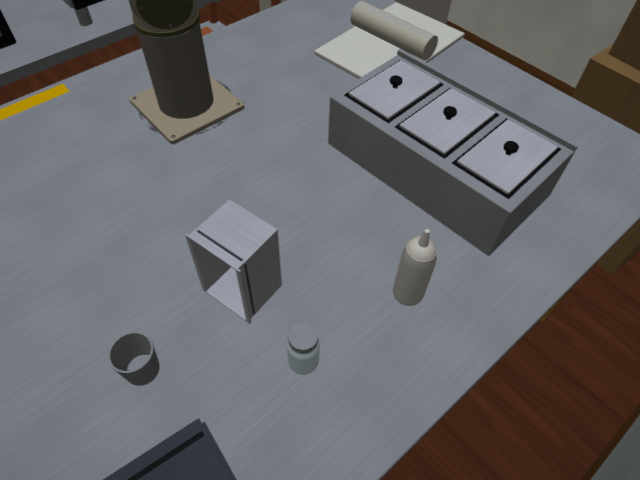

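View pics/top0.png

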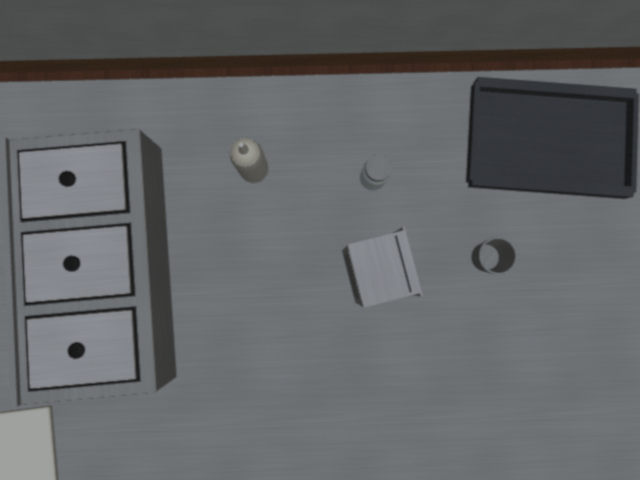

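View pics/wrist0.png

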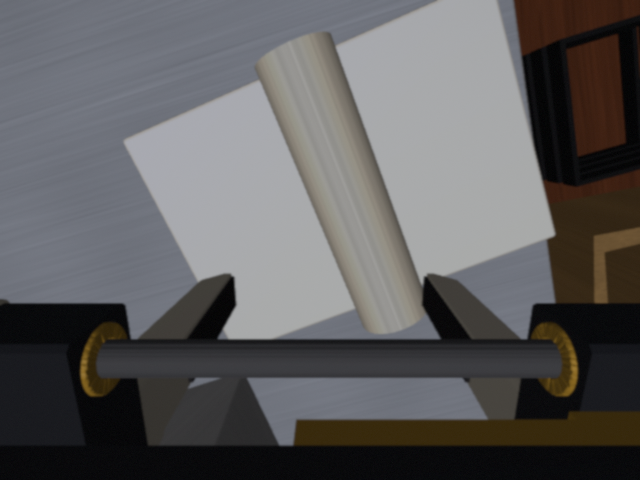

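The views agree: the pan is at about (385,270) in the top view with its mouth facing the cup at (492,256). The rail is on the left, its side running from about (140,130) to (158,390). The bottle is at (247,155) and the shaker at (377,170). Next I'll measure the rail's yaw and work out the approach.

```bash
cat >> h.py <<'E'
def ray(c,u,v,z):
    R=np.array(c['R']);t=np.array(c['t']);K=np.array(c['camera_matrix'])
    d=R.T@np.linalg.solve(K,[u,v,1]);o=-R.T@t
    return o+d*(z-o[2])/d[2]
E
python3 - <<'E'
from h import *
c=cam('top')
m=robot.outline_of('top','rail')[0]['mask']
# all edges of mask: print right edge per row
for v in range(125,405,25):
    u=np.where(m[v])[0]
    if len(u): print(v,u.min(),u.max(),np.round(ray(c,u.min(),v,.14),3),np.round(ray(c,u.max(),v,0),3))
for p in [(139,130),(157,390)]: print(np.round(ray(c,*p,.14),3))
s=robot.read_state();M=Ro.from_rotvec(s['orientation']).as_matrix()
T=np.array([0.562,-0.309,0.30]);p=np.array(s['tool_pos'])
print(M.T@(T-p))
E
```

```text
250 342 410 [ 0.577 -0.144  0.14 ] [ 0.581 -0.289  0.   ]
275 349 417 [ 0.534 -0.155  0.14 ] [ 0.531 -0.301  0.   ]
300 355 391 [ 0.49  -0.164  0.14 ] [ 0.482 -0.247  0.   ]
[0.798 0.209 0.14 ]
[0.347 0.178 0.14 ]
[-0.62595805 -0.73987874 -0.08136693]
```

```bash
python3 -m pendant '[{"delta_pos":[0,0,-0.045],"spin":0},{"delta_pos":[0,0,-0.08],"spin":0},{"delta_pos":[-0.03,-0.035,-0.081],"spin":0.12},{"delta_pos":[-0.06,-0.07,-0.081],"spin":0.24},{"delta_pos":[-0.09,-0.106,-0.081],"spin":0.36},{"delta_pos":[-0.12,-0.142,-0.081],"spin":0.48},{"delta_pos":[-0.15,-0.177,-0.081],"spin":0.6},{"delta_pos":[-0.18,-0.213,-0.081],"spin":0.72},{"delta_pos":[-0.21,-0.248,-0.081],"spin":0.84},{"delta_pos":[-0.24,-0.284,-0.081],"spin":0.96}]' -0.3; python3 -c "
from h import *
st()
s=robot.read_state();M=Ro.from_rotvec(s['orientation']).as_matrix()
print(M.T@(np.array([0.562,-0.309,0.30])-s['tool_pos']),np.degrees(np.arctan2(M[1,1],M[0,1])))"
```

```text
t: 2.05
tool_pos: [0.3189, 0.2349, 0.2999]
orientation: [1.834, 2.55, 0.001]
force: [1.1, 0.8, 0.2]
opening: 0.0606
2.05 [0.3189 0.2349 0.2999] [1.834e+00 2.550e+00 1.000e-03] [1.1 0.8 0.2] 0.06055349133944663 [ 0.505 -0.46   1.868 -0.     1.732  0.182]
[[-0.318  0.948  0.001]
 [ 0.948  0.318  0.   ]
 [ 0.     0.001 -1.   ]]
[-5.92943697e-01  5.75153155e-02 -1.42725613e-04] 18.539754439461444
```

```bash
python3 -m pendant '[{"delta_pos":[-0.049,0.005,0],"spin":0.02},{"delta_pos":[-0.098,0.01,0],"spin":0.04},{"delta_pos":[-0.147,0.014,0],"spin":0.06},{"delta_pos":[-0.196,0.019,0],"spin":0.08},{"delta_pos":[-0.245,0.024,0],"spin":0.1},{"delta_pos":[-0.294,0.028,0],"spin":0.126},{"delta_pos":[-0.343,0.033,0],"spin":0.126},{"delta_pos":[-0.392,0.038,0],"spin":0.126},{"delta_pos":[-0.441,0.043,0],"spin":0.126},{"delta_pos":[-0.49,0.048,0],"spin":0.126}]';  python3 -m pendant '[{"delta_pos":[-0.049,0.005,0],"spin":0},{"delta_pos":[-0.098,0.01,0],"spin":0},{"delta_pos":[-0.11,0.01,0],"spin":0},{"delta_pos":[-0.11,0.01,0],"spin":0}]'; python3 -c "
from h import *
st()
s=robot.read_state();M=Ro.from_rotvec(s['orientation']).as_matrix()
print(M.T@(np.array([0.562,-0.309,0.15])-s['tool_pos']),np.degrees(np.arctan2(M[1,1],M[0,1])))
for n in ['scene','top']:
  c=cam(n,n+'1.png'); marks(n,c,['pan','pan_lead_left','pan_lead_right'])"
```

```text
t: 3.05
tool_pos: [0.5208, -0.2166, 0.3]
orientation: [1.991, 2.429, 0.002]
force: [0.5, 0.0, 0.4]
opening: 0.0606
t: 3.45
tool_pos: [0.5517, -0.3243, 0.2986]
orientation: [-1.995, -2.426, -0.002]
force: [-0.3, -0.9, 0.5]
opening: 0.061
3.45 [ 0.5517 -0.3243  0.2986] [-1.995e+00 -2.426e+00 -2.000e-03] [-0.3 -0.9  0.5] 0.060960430790576024 [-6.120e-01  2.220e-01  1.241e+00  1.000e-03  1.679e+00 -8.070e-01]
[[-0.193  0.981 -0.   ]
 [ 0.981  0.193  0.001]
 [ 0.001  0.    -1.   ]]
[0.01278469 0.01300569 0.14866151] 11.149281710861363
scene pan 0.81 [ 0.544 -0.211  0.001]
scene pan_lead_left 0.64 [ 0.481 -0.173  0.175]
scene pan_lead_left 0.36 [ 0.727 -0.219 -0.003]
scene pan_lead_right 0.85 [ 0.586 -0.153  0.177]
top pan 0.32 [ 0.565 -0.443 -0.   ]
top pan_lead_left 0.78 [ 0.48  -0.174  0.174]
top pan_lead_right 0.93 [ 0.584 -0.151  0.175]
```

```bash
python3 -m pendant '[{"delta_pos":[0,0.012,0.04],"spin":0},{"delta_pos":[0,0.012,0.08],"spin":0},{"delta_pos":[0,0.012,0.12],"spin":0},{"delta_pos":[0,0.012,0.147],"spin":0},{"delta_pos":[0,0.012,0.147],"spin":0},{"delta_pos":[0,0.012,0.147],"spin":0}]'; python3 -c "
from h import *
st()
for n in ['scene']:
  c=cam(n,n+'2.png')"
```

```text
t: 4.45
tool_pos: [0.5645, -0.3186, 0.1545]
orientation: [1.989, 2.43, 0.002]
force: [-0.6, 0.0, -0.2]
opening: 0.0603
4.45 [ 0.5645 -0.3186  0.1545] [1.989e+00 2.430e+00 2.000e-03] [-0.6  0.  -0.2] 0.060298825188207165 [-5.940e-01  2.920e-01  1.421e+00  1.000e-03  1.426e+00 -7.930e-01]
[[-0.198  0.98   0.002]
 [ 0.98   0.198 -0.   ]
 [-0.     0.002 -1.   ]]
```

View pics/scene2.png

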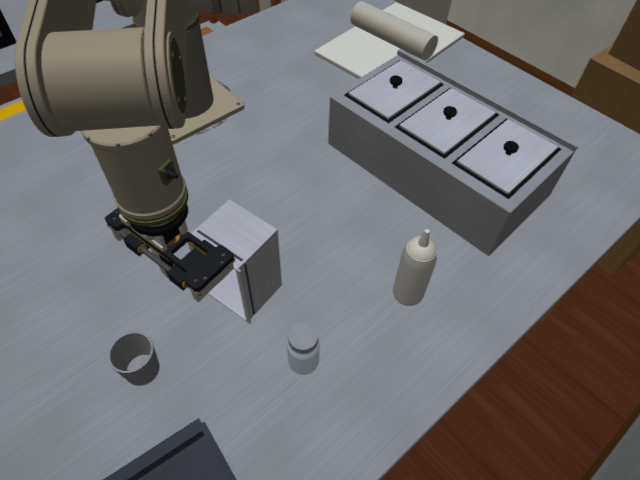

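The fingers hang at the mouth side of the pan, at about (205,290), with the cup clear. Next I'll push the upper rim.

```bash
python3 -m pendant '[{"delta_pos":[0.02,0,0],"spin":0},{"delta_pos":[0.035,0,0],"spin":0},{"delta_pos":[0.045,0,0],"spin":0},{"delta_pos":[0.052,0,0],"spin":0},{"delta_pos":[0.06,0,0],"spin":0},{"delta_pos":[0.068,0,0],"spin":0},{"delta_pos":[0.076,0,0],"spin":0},{"delta_pos":[0.084,0,0],"spin":0},{"delta_pos":[0.092,0,0],"spin":0},{"delta_pos":[0.1,0,0],"spin":0}]'; python3 -c "
from h import *
st()
for n in ['scene']:
  c=cam(n,n+'3.png');marks(n,c,['pan','pan_lead_left','pan_lead_right'])"
```

```text
t: 5.5
tool_pos: [0.5454, -0.2206, 0.1557]
orientation: [1.987, 2.428, 0.003]
force: [0.6, -0.6, 0.4]
opening: 0.0607
5.5 [ 0.5454 -0.2206  0.1557] [1.987 2.428 0.003] [ 0.6 -0.6  0.4] 0.060656384790837146 [-4.720e-01  1.310e-01  1.603e+00  1.000e-03  1.403e+00 -6.710e-01]
[[-0.198  0.98   0.004]
 [ 0.98   0.198 -0.001]
 [-0.002  0.004 -1.   ]]
scene pan 0.78 [ 0.542 -0.212  0.01 ]
scene pan_lead_left 0.89 [ 0.469 -0.128  0.167]
scene pan_lead_right 0.66 [ 0.576 -0.105  0.169]
```

View pics/scene3.png

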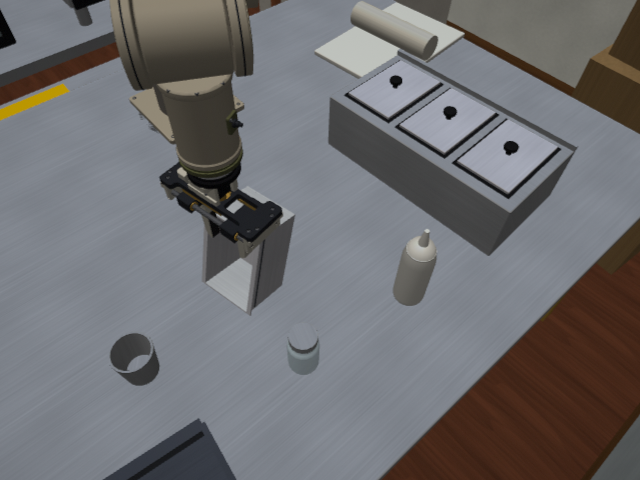

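The pan leans about 15° and stays square to the fingers. I'll keep going.

```bash
python3 -m pendant '[{"delta_pos":[0.008,0,0],"spin":0},{"delta_pos":[0.016,0,0],"spin":0},{"delta_pos":[0.024,0,0],"spin":0},{"delta_pos":[0.032,0,0],"spin":0},{"delta_pos":[0.04,0,0],"spin":0},{"delta_pos":[0.048,0,0],"spin":0},{"delta_pos":[0.055,0,0],"spin":0},{"delta_pos":[0.055,0,0],"spin":0},{"delta_pos":[0.055,0,0],"spin":0},{"delta_pos":[0.055,0,0],"spin":0}]'; python3 -c "
from h import *
st()
for n in ['scene']:
  c=cam(n,n+'4.png');marks(n,c,['pan','pan_lead_left','pan_lead_right'])"
```

```text
t: 6.7
tool_pos: [0.5348, -0.1675, 0.1557]
orientation: [1.986, 2.428, 0.002]
force: [0.5, -0.3, 0.6]
opening: 0.0604
6.7 [ 0.5348 -0.1675  0.1557] [1.986e+00 2.428e+00 2.000e-03] [ 0.5 -0.3  0.6] 0.060365397607207924 [-0.395  0.056  1.683  0.     1.397 -0.594]
[[-0.198  0.98   0.005]
 [ 0.98   0.198 -0.002]
 [-0.003  0.004 -1.   ]]
scene pan 0.9 [ 0.534 -0.159  0.047]
scene pan_lead_left 0.57 [ 0.439  0.003 -0.002]
scene pan_lead_right 0.66 [0.548 0.023 0.001]
```

View pics/scene4.png

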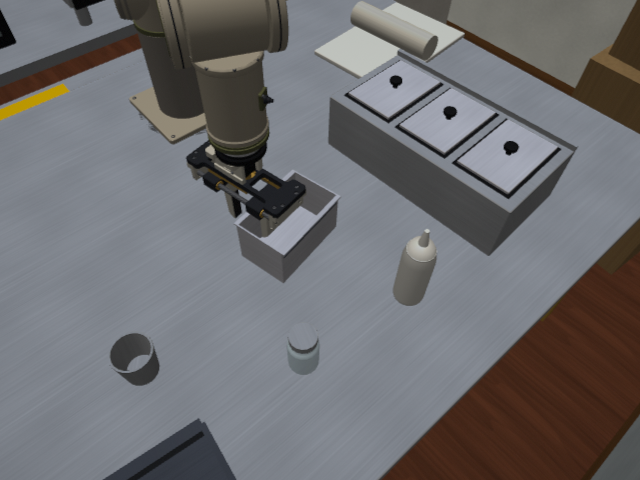

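The pan now lies mouth up at about (288,235), with its trailing end at y≈-0.16. I'll back off, lower the fingers behind it, and check.

```bash
python3 -m pendant '[{"delta_pos":[-0.03,0,0],"spin":0},{"delta_pos":[-0.05,0,0],"spin":0},{"delta_pos":[-0.05,0,0],"spin":0},{"delta_pos":[-0.05,0,0.04],"spin":0},{"delta_pos":[-0.05,0,0.08],"spin":0},{"delta_pos":[-0.05,0,0.11],"spin":0},{"delta_pos":[-0.05,0,0.12],"spin":0},{"delta_pos":[-0.05,0,0.12],"spin":0},{"delta_pos":[-0.05,0,0.12],"spin":0}]'; python3 -c "
from h import *
st()
for n in ['scene','top']:
  c=cam(n,n+'5.png');marks(n,c,['pan','pan_centre','pan_lead_left','pan_lead_right','rail','squeeze_bottle'])"
```

```text
t: 7.8
tool_pos: [0.5462, -0.2169, 0.0374]
orientation: [1.985, 2.426, 0.003]
force: [-0.5, -0.2, 0.4]
opening: 0.0605
7.8 [ 0.5462 -0.2169  0.0374] [1.985 2.426 0.003] [-0.5 -0.2  0.4] 0.06046562257826366 [-4.660e-01  2.490e-01  1.699e+00  1.000e-03  1.187e+00 -6.650e-01]
[[-0.198  0.98   0.006]
 [ 0.98   0.198 -0.003]
 [-0.004  0.006 -1.   ]]
scene pan 0.67 [0.569 0.193 0.002]
scene pan 0.65 [ 0.531 -0.157  0.047]
scene pan_centre 0.65 [ 0.514 -0.076  0.05 ]
scene pan_lead_left 0.63 [ 0.438  0.001 -0.001]
scene pan_lead_right 0.78 [0.546 0.026 0.   ]
scene rail 0.69 [ 0.567  0.193 -0.001]
scene rail 0.25 [0.443 0.003 0.001]
scene squeeze_bottle 0.81 [ 0.753  0.023 -0.001]
top pan 0.68 [ 0.533 -0.161  0.049]
top pan_centre 0.89 [ 0.514 -0.071  0.053]
top pan_lead_left 0.87 [ 0.443  0.004 -0.002]
top pan_lead_right 0.86 [0.544 0.023 0.001]
top rail 0.73 [0.574 0.199 0.001]
top squeeze_bottle 0.8 [ 0.756  0.02  -0.005]
```

View pics/top5.png

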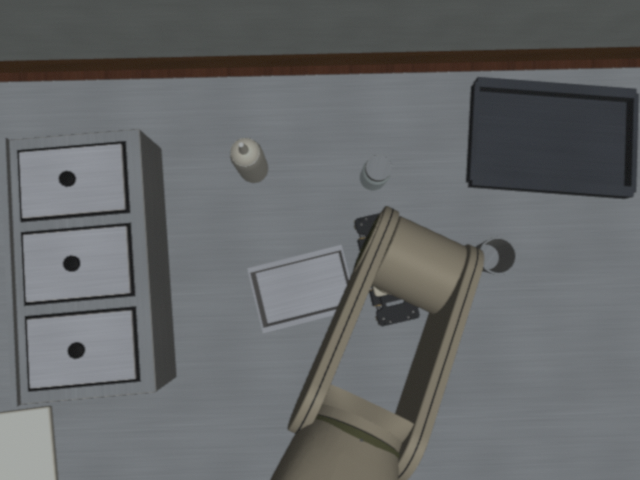

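```bash
python3 -m pendant '[{"delta_pos":[0.02,0,0],"spin":0},{"delta_pos":[0.04,0,0],"spin":0},{"delta_pos":[0.052,0,0],"spin":0},{"delta_pos":[0.064,0,0],"spin":0.02},{"delta_pos":[0.078,0,0],"spin":0.04},{"delta_pos":[0.092,0,0],"spin":0.06},{"delta_pos":[0.106,0,0],"spin":0.08},{"delta_pos":[0.12,0,0],"spin":0.1},{"delta_pos":[0.134,0,0],"spin":0.12},{"delta_pos":[0.148,0,0],"spin":0.125}]'; python3 -c "
from h import *
st()
for n in ['scene','top']:
  c=cam(n,n+'6.png');marks(n,c,['pan','pan_centre','pan_lead_left','pan_lead_right'])"
```

```text
t: 9.5
tool_pos: [0.5156, -0.0708, 0.0354]
orientation: [2.134, 2.298, 0.002]
force: [1.4, -1.5, -0.1]
opening: 0.0603
9.5 [ 0.5156 -0.0708  0.0354] [2.134e+00 2.298e+00 2.000e-03] [ 1.4 -1.5 -0.1] 0.060304131096010266 [-2.340e-01  8.300e-02  1.889e+00 -1.000e-03  1.164e+00 -3.080e-01]
[[-0.074  0.997  0.005]
 [ 0.997  0.074 -0.002]
 [-0.003  0.005 -1.   ]]
scene pan 0.61 [ 0.513 -0.062  0.049]
scene pan_centre 0.96 [0.504 0.019 0.047]
scene pan_lead_left 0.82 [0.449 0.109 0.001]
scene pan_lead_right 0.88 [0.555 0.113 0.001]
top pan 0.44 [0.573 0.196 0.002]
top pan_centre 0.77 [0.504 0.03  0.052]
top pan_lead_left 0.56 [ 0.446  0.114 -0.003]
top pan_lead_right 0.83 [ 0.555  0.117 -0.002]
top pan_lead_right 0.15 [ 0.57   0.194 -0.   ]
```

View pics/top6.png

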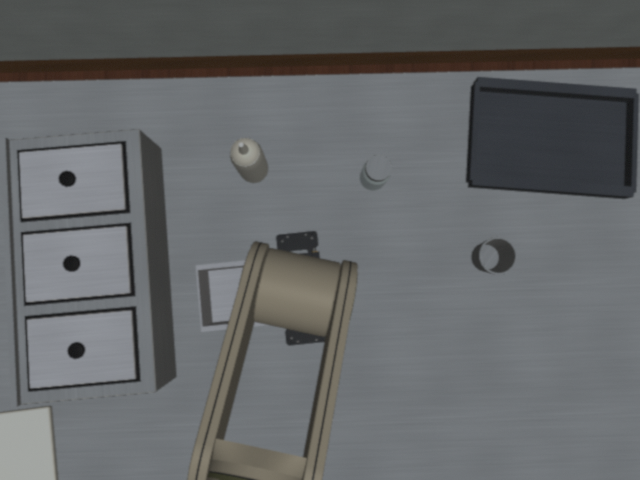

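View pics/scene6.png

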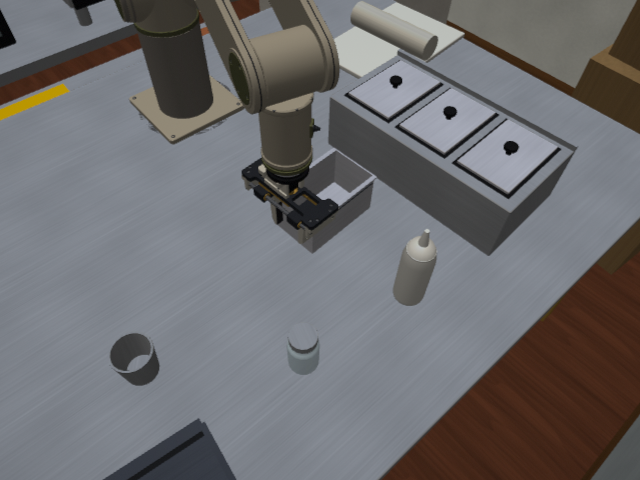

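The pan followed the turn and now points about square to the rail. The remaining gap is about 75 mm.

```bash
python3 -m pendant '[{"delta_pos":[0.01,0,0],"spin":0},{"delta_pos":[0.02,0,0],"spin":0},{"delta_pos":[0.03,0,0],"spin":0},{"delta_pos":[0.04,0,0],"spin":0},{"delta_pos":[0.048,0,0],"spin":0},{"delta_pos":[0.054,0,0],"spin":0},{"delta_pos":[0.06,0,0],"spin":0},{"delta_pos":[0.06,0,0],"spin":0}]'; python3 -c "
from h import *
st()
for n in ['scene','top']:
  c=cam(n,n+'7.png');marks(n,c,['pan','pan_centre','pan_lead_left','pan_lead_right','rail'])"
```

```text
t: 10.8
tool_pos: [0.5112, -0.0111, 0.035]
orientation: [2.135, 2.3, 0.003]
force: [1.0, -0.8, -0.1]
opening: 0.0603
10.8 [ 0.5112 -0.0111  0.035 ] [2.135 2.3   0.003] [ 1.  -0.8 -0.1] 0.060253963855199835 [-1.220e-01  6.100e-02  1.913e+00 -1.000e-03  1.163e+00 -1.960e-01]
[[-0.074  0.997  0.004]
 [ 0.997  0.074 -0.001]
 [-0.001  0.004 -1.   ]]
scene pan 0.63 [ 0.51  -0.     0.045]
scene pan_centre 0.59 [0.501 0.079 0.048]
scene pan_lead_left 0.89 [ 0.443  0.171 -0.001]
scene pan_lead_right 0.79 [0.55  0.174 0.   ]
scene rail 0.72 [0.567 0.188 0.001]
top pan_lead_left 0.88 [ 0.443  0.171 -0.002]
top pan_lead_right 0.77 [ 0.55   0.178 -0.002]
top rail 0.78 [ 0.572  0.197 -0.   ]
```

View pics/top7.png

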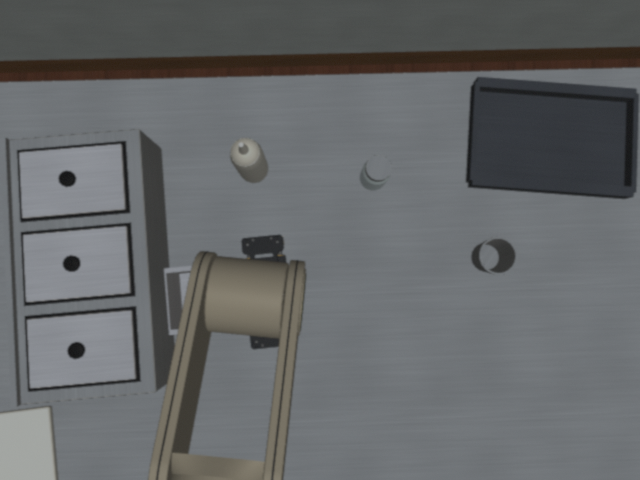

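```bash
python3 -m pendant '[{"delta_pos":[0.004,0,0],"spin":0},{"delta_pos":[0.008,0,0],"spin":0},{"delta_pos":[0.01,0,0],"spin":0},{"delta_pos":[0.012,0,0],"spin":0}]'; python3 -m pendant '[{"delta_pos":[0.002,0,0],"spin":0}]'; python3 -m pendant '[{"delta_pos":[0.002,0,0],"spin":0}]'
```

```text
t: 11.8
tool_pos: [0.5106, -0.0001, 0.0351]
orientation: [2.135, 2.298, 0.003]
force: [0.6, -3.3, 0.3]
opening: 0.0601
t: 11.9
tool_pos: [0.5104, 0.0021, 0.0352]
orientation: [2.135, 2.298, 0.002]
force: [-1.2, -2.1, 0.4]
opening: 0.0603
t: 12.0
tool_pos: [0.5102, 0.0042, 0.0351]
orientation: [2.135, 2.299, 0.002]
force: [0.2, -2.4, 0.5]
opening: 0.0603
```

```bash
python3 -m pendant '[{"delta_pos":[0.002,0,0],"spin":0}]'; python3 -m pendant '[{"delta_pos":[0.002,0,0],"spin":0}]';python3 -m pendant '[{"delta_pos":[0.0015,0,0],"spin":0}]'
```

```text
t: 12.1
tool_pos: [0.5101, 0.005, 0.0352]
orientation: [2.134, 2.297, -0.001]
force: [-1.1, -17.9, 0.6]
opening: 0.0605
t: 12.2
tool_pos: [0.5099, 0.0048, 0.0353]
orientation: [2.133, 2.295, -0.005]
force: [-1.1, -19.0, 0.5]
opening: 0.0601
t: 12.3
tool_pos: [0.5098, 0.0046, 0.0354]
orientation: [2.132, 2.293, -0.008]
force: [-0.6, -9.9, 0.6]
opening: 0.0607
```

```bash
python3 -m pendant '[{"delta_pos":[0.003,0,0],"spin":0},{"delta_pos":[0.003,0,0],"spin":0}]'; python3 -m pendant '[{"delta_pos":[0.002,0,0],"spin":0},{"delta_pos":[0,0,0],"spin":0}]';  python3 -c "
from h import *
st()
for n in ['scene','top']:
  c=cam(n,n+'8.png');marks(n,c,['pan','pan_centre','pan_lead_left','pan_lead_right','rail'])
cv2.imwrite('pics/s8c.png',cv2.resize(cv2.imread('pics/scene8.png')[90:270,250:490],None,fx=3,fy=3))
"
```

```text
t: 12.5
tool_pos: [0.5095, 0.0044, 0.0355]
orientation: [2.132, 2.289, -0.014]
force: [-2.1, -19.3, -0.4]
opening: 0.0602
t: 12.7
tool_pos: [0.5093, 0.004, 0.0354]
orientation: [2.132, 2.288, -0.015]
force: [-1.1, 0.2, -0.3]
opening: 0.0606
12.7 [0.5093 0.004  0.0354] [ 2.132  2.288 -0.015] [-1.1  0.2 -0.3] 0.060568289075096614 [-0.081  0.056  1.918 -0.018  1.163 -0.144]
[[-0.07   0.998  0.004]
 [ 0.997  0.07  -0.016]
 [-0.017  0.002 -1.   ]]
scene pan 0.57 [0.508 0.015 0.049]
scene pan_centre 0.91 [0.502 0.098 0.05 ]
scene pan_lead_left 0.73 [ 0.439  0.187 -0.002]
scene pan_lead_right 0.97 [ 0.551  0.193 -0.002]
scene rail 0.63 [0.568 0.193 0.001]
top pan_centre 0.67 [ 0.563 -0.441 -0.001]
top pan_lead_right 0.7 [ 0.551  0.194 -0.001]
top rail 0.68 [0.575 0.195 0.   ]
```

View pics/s8c.png

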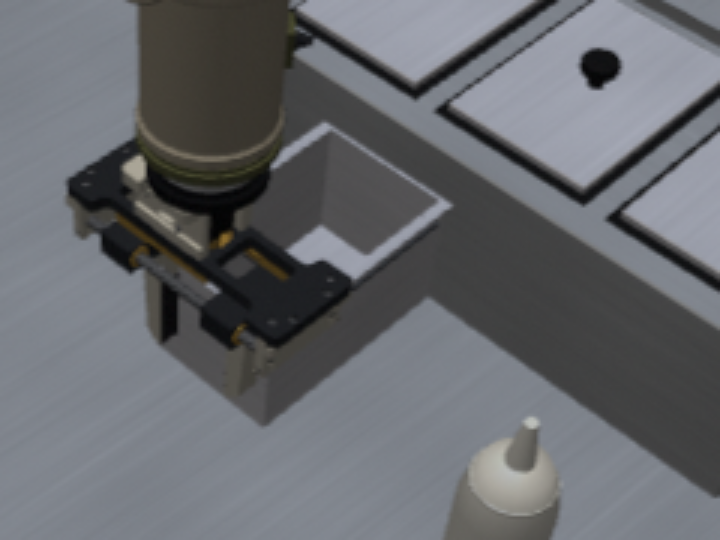

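The pan's leading end sits against the rail at crop position (390,180). I'll back off and inspect the seam.

```bash
python3 -m pendant '[{"delta_pos":[-0.02,0,0],"spin":0},{"delta_pos":[-0.05,0,0],"spin":0},{"delta_pos":[-0.1,0,0],"spin":0},{"delta_pos":[-0.15,0,0],"spin":0},{"delta_pos":[-0.15,0,0],"spin":0},{"delta_pos":[-0.15,0,-0.04],"spin":0},{"delta_pos":[-0.15,0,-0.08],"spin":0},{"delta_pos":[-0.15,0,-0.08],"spin":0}]';  python3 -c "
from h import *
for n in ['scene','top']:
  c=cam(n,n+'9.png');marks(n,c,['pan','pan_centre','pan_lead_left','pan_lead_right','rail','squeeze_bottle','shaker','cup'])
a=cv2.resize(cv2.imread('pics/scene9.png')[90:250,280:480],None,fx=3,fy=3)
b=cv2.resize(cv2.imread('pics/top9.png')[230:390,100:230],None,fx=3,fy=3)
cv2.imwrite('pics/c9.png',np.hstack([a[:480,:400],b]))
"
```

```text
t: 14.1
tool_pos: [0.5238, -0.1444, 0.1244]
orientation: [2.125, 2.283, -0.007]
force: [0.1, 0.2, 0.9]
opening: 0.0607
scene pan 0.73 [0.506 0.012 0.048]
scene pan_centre 0.71 [0.5   0.097 0.049]
scene pan_lead_left 0.56 [ 0.442  0.188 -0.003]
scene pan_lead_right 0.65 [ 0.548  0.193 -0.   ]
scene rail 0.94 [ 0.572  0.193 -0.   ]
scene squeeze_bottle 0.62 [ 0.754  0.026 -0.002]
scene squeeze_bottle 0.5 [0.506 0.012 0.048]
scene shaker 0.84 [ 0.727 -0.222  0.   ]
scene cup 0.97 [ 0.562 -0.442  0.005]
top pan 0.93 [0.506 0.014 0.05 ]
top pan_centre 0.64 [0.498 0.101 0.051]
top rail 0.69 [ 0.574  0.195 -0.001]
top squeeze_bottle 0.96 [ 0.755  0.019 -0.002]
top shaker 0.59 [ 0.731 -0.218 -0.004]
top cup 0.79 [ 0.565 -0.441 -0.002]
top cup 0.57 [0.508 0.012 0.05 ]
```

View pics/c9.png

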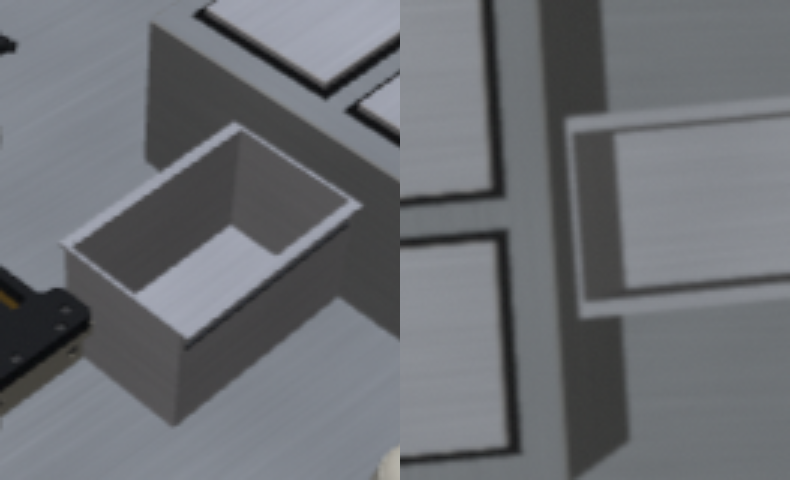

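View pics/top9.png

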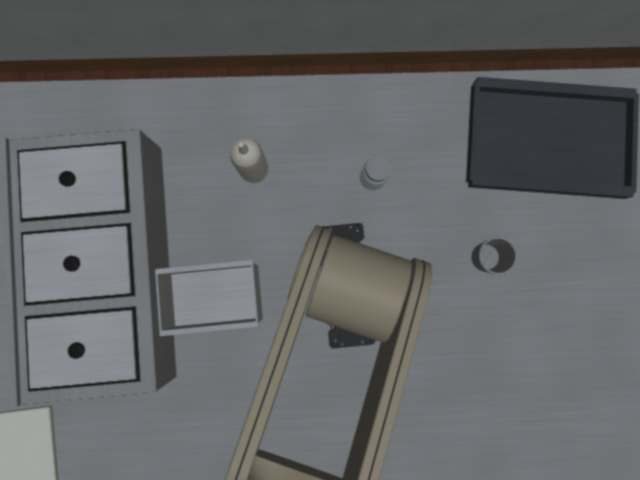

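Run:
```python
from h import *
c=cam('top')
a,b=ray(c,139.5,130,.14),ray(c,157.5,390,.14)
p,q=ray(c,155.7,269.5,.1),ray(c,160,335.5,.1)
t=(a-b)[:2]/np.linalg.norm((a-b)[:2]);n=np.array([-t[1],t[0]])
print(a,b,np.degrees(np.arctan2(t[1],t[0])))
for x in (p,q): print(np.round(x,4),n@(x-b)[:2])
g=(p-q);print(np.degrees(np.arctan2(g[1],g[0])))
# lower corner seen from scene: where pan meets rail
c=cam('scene'); print(ray(c,280+338/3,90+297/3,0))
```

```text
[0.79843535 0.20775925 0.14      ] [0.34666225 0.17731988 0.14      ] 3.8546238027310977
[0.5526 0.1916 0.1   ] 0.0003833306307468154
[0.4344 0.1842 0.1   ] 0.0009714986473250414
3.5700607910842614
[ 5.49858062e-01  1.92168504e-01 -1.11022302e-16]
```

Both leading corners measure within about 1 mm of the rail's side, parallel to 0.3°. The robot is clear, so I'm handing in.

```bash
python3 -c "
from h import *
st(); robot.close_job()"
```

```text
15.1 [ 0.5198 -0.1441  0.118 ] [ 2.131  2.289 -0.015] [0.1 0.7 0.2] 0.06056033330072957 [-0.355  0.03   1.781 -0.015  1.321 -0.423]
[[-0.071  0.997  0.004]
 [ 0.997  0.071 -0.017]
 [-0.017  0.003 -1.   ]]
the job is handed in; nothing more can be done
```

The pan now lies on its base, mouth up, with its leading end flush against the topping rail. I tipped it with a push of the half-open fingers on its upper rim. I then pushed it along the counter with both fingers, turning it about 7° on the way, until the contact force rose to about 19 N at the rail.

- **Flushness:** both leading corners of the rim measured within about 1 mm of the rail's side in the top view, and the pan was parallel to it within 0.3°.
- **Position:** the pan's centre was about 50 mm high and about 75 mm from the middle of the rail's side.
- **Other objects:** the bottle, shaker and cup were found where they started, within measuring error (about 4 mm).
- **Finish:** the arm was clear of everything and the job was handed in at 15.1 s.

**Disagreements:**
- The networks sometimes named the wrong thing, for example the pan as the rail, cup or bottle. I left those readings out.
- In the last top view they did not report the two lower leading corners. I checked those by my own pixel measurement and the scene camera.
- The tool tilted about 1° during the final press.

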